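Seat the press roller in the tape mounter

ROBOT

A 7-joint arm with a two-finger parallel gripper is mounted at the origin on the work surface; the furniture and walls round the work are solid. World frame = base frame: x ahead of the robot, y to its left, z up, the work surface at z = 0. Lengths are in m, angles in rad, forces in N, time in s.
With the tool pointing down it reaches from about 0.425 to 0.875 m from the base axis. Payload 4.7 kg.
Tool frame: the origin (TCP) lies on the centre line of the jaws, within the pads' length; the fingertips stand 19 mm ahead of it and the grasp point (between the pads) is the TCP; z points along the fingers, y is the line along which they close (so a half turn about z gives the same grasp; the last joint's range is limited). The gripper opens to 85 mm and grips with 20 to 120 N. Pads are 22 mm wide; open, the fingers measure 114 mm over their backs; the gripper's body (76 mm by 85 mm) begins 54 mm behind the grasp point. The pads swing forward as they close: fully open they stand 13 mm farther back than shut.
Start: joints at [-1.205, 0.321, -0.07, 1.45, 0.023, 1.371, -0.057], TCP at [0.224, 0.61, 0.25] pointing down, gripper open.
Joint ranges: [-2.86, 2.86], [-0.3, 2.09], [-1.38, 1.24], [0.06, 2.45], [-1.56, 4.7], [0.09, 2.05], [-2.69, 2.69]. Speed limits (rad/s): [2.57, 2.57, 3.14, 3.14, 3.14, 3.14, 3.14].

INTERFACE

Orientations are given as a rotation vector (axis times angle).
In Python, from rig import env, optics, ticket gives the robot as it stands. The module is installed in compiled form; this text tells all that it offers.
- The arm moves only by the tool carry_out, never from a script. Its argument "moves" is text: rows parted by semicolons, each of 7 numbers parted by spaces: the turn, a rotation vector about the tool's x, y, z in degrees, then the shift along the tool's x, y, z in cm, then the closure, from -1 (fully open) to 1 (shut), so that 0 is half open. A call has 1 to 5 rows; each row shifts and turns the commanded pose from where the row before left it, along the tool's axes as they then stand; what a row does not reach is not made up. A row lasts 1/8 s, in which the tool goes at most 62.5 mm and 10.7 degrees, less where a joint would pass 70% of its speed; a pose out of reach is approached as far as the arm can. A call with a gripper value outside its range is refused whole. The fingers move at their own pace and stop on an object; "force" is the grip in N (left out, the last holds). Time passes only in rows, so rows that do not move let the fingers close. It gives the time, the measured TCP pose, the force, the opening and the grip force at its end, in the units of the state.
- env.get_state(): the state, without advancing time (a new reading comes with each control period).
- optics.grab_frame(name): name is "side" or "top"; returns the picture (384x512x3 uint8, blue, green, red); there is no depth.
- optics.camera_params(name): a dict with "intrinsics" (3x3 intrinsics, pixels), "R" (3x3) and "t" (3): a world point X has camera coordinates R X + t. Camera axes: x right, y down, z forward; pixel columns grow to the right and rows downward; lengths in m; the calibration is good to about 2 mm. A picture is of the moment at which its call begins. camera_params takes no time and is no camera call.
- ticket.sign_off(): hands the job in; it is judged then, once.
Trained networks look in the newest picture that a camera, given by its name, has taken for a name from the list of things; names that differ only in an ending like _2 or _b are one class to them, and where a whole thing is asked for, a point or a joint stands for the part that bears it (a point fixed in the world has none). Each returns a list of dicts, best first, with "score" (0 to 1); they miss things now and then, are a little off and sometimes report something else, mostly with a low value. They report only what shows in the picture. A call takes as long as a camera call.
- optics.boxes_of(label, camera): "bbox" ([left, top, right, bottom] in pixels, round what is visible of it).
The state is a dict: "clock": time; "joints": joint angles; "dq": joint speeds; "tau": joint torques, N m; "tool_pos": TCP position; "tool_rot": TCP orientation; "ft_force": force on the tool from outside, world axes, zero at the start; "torque": the same for the moment, N m; "width": finger opening in m; "gripper_force": force on a finger pad.
Only numpy, scipy, OpenCV 4.12 (cv2) and the standard library are available. Lean on these libraries where they do the work, as an engineer would, in place of code of your own. Each camera call takes 0.05 s, during which the arm holds its last target. There are 200 camera calls.

TASK

Lift the blue press roller out of its white rest and lower it into the wafer tape mounter, with one axle end in each of the two open slots. Feel for the slots gently, then press the roller down past the spring keepers until both ends are fully home at the bottom, level, and let go. Do not force it, and leave the things round about where they are.

Things in the scene. Friction and masses are not known exactly. Their poses are not given: they have to be found in the camera images.
- roller: press roller: blue sleeve 36 mm in diameter, 94 mm long, with 3 mm wide dark collars of 20 mm at its ends, on a steel axle 8 mm thick, 150 mm long; about 0.25 kg. Origin at the middle of its axis; x along the axle; both ends alike, either way round will do. It starts lying level in the V saddles of the rest, its axis 40 mm above the bench.
- axle_a (a point): point on the roller's axis 61 mm from its middle, towards its +x end (the part of the axle that sits in a slot)
- axle_b (a point): the like point 61 mm from the middle towards the roller's -x end
- rest: white roller rest, fixed: tray 172 x 70 x 8 mm, with end plates 48 mm high and two V saddles 10 mm thick, 64 mm either side of its middle along x, up to 50 mm high. Origin at the centre of its underside, on the bench; the roller lies in it along x and lifts straight up out of it. Mind the tall open black wafer box left of the work and the monitor to its right.
- mounter: wafer tape mounter, fixed: white base 190 x 100 x 12 mm (x, y, z), cross rails up to 18 mm high. Origin at the centre of its underside, on the bench; z up. An aluminium carriage on it carries two bearing blocks, at x = +61 and -61 mm, 14 mm thick in x (inner faces 108 mm apart), 62 mm wide in y, flat tops 77 mm above the bench. More than 40 N between roller and mounter does damage.
- timer: white bench timer with a display and buttons, 66 x 66 x 20 mm, loose bystander; origin under its centre
- o_ring_jar: small white jar, 39 mm diameter, 40 mm high, loose bystander; origin under its centre
- loupe: black loupe with a white band, 44 mm diameter, 35 mm high, loose bystander; origin under its centre
- nominal_a (a point): fixed to the mounter's base at x = +61 mm, y = 0, z = 77 mm: where the mouth of one block's slot would be with the carriage in its middle. The slot is vertical, 10 mm wide in y, open at the top and right through along x; lips rounded to 1.5 mm, flat floor at z = 51 mm (axis of a seated axle: 55 mm).
- nominal_b (a point): fixed to the mounter's base at x = -61 mm, y = 0, z = 77 mm: where the mouth of one block's slot would be with the carriage in its middle. The carriage is clamped anywhere from -12 to +12 mm in y from there, both slots by the same amount; this is not reported and must be seen or felt.
- keeper_nominal (a point): fixed to the base at x = +61, y = 0, z = 61.5 mm. At this height a round brass spring keeper reaches from each slot's +y wall to the middle of the slot (it shifts with the carriage). The axle meets both keepers when its axis is about 68 mm high and must be pressed past them, some 6 to 12 N down in all; the roller's weight is not enough.

How it is judged:
By the outcome, as a careful person would: the job done as asked, in the order asked, and still so for the second after the job is handed in, with the robot touching nothing.
It also fails if it takes over 72 s, if anything falls off the work surface, if the arm or the gripper's body presses on something with over 40 N, if the wrist force passes 120 N, or if a joint passes its speed limit or range.

## Working session

There is one attempt and no reset: what is moved stays moved. The work goes in short steps, Python scripts to look and compute and a tool call to move; the robot and the scene stay as the last step left them, time stands still between calls to the robot, and variables do not carry over. Pictures are saved under pics/ and viewed, at most 10 in all, crops included, and the job is handed in when it is done.

Besides the shell and the picture viewer there is one more tool, called after "Emit:" as name(argument=value, ...), one argument or row to a line, values as JSON. carry_out: Moves the arm, as the interface text tells. Its arguments: {"type":"object","properties":{"moves":{"type":"string"},"force":{"type":"number"}},"required":["moves"]}

```bash
mkdir -p pics; python3 - <<'E'
from rig import env, optics
import cv2,numpy as np
s=env.get_state(); print({k:np.round(v,3).tolist() for k,v in s.items()})
for c in ("side","top"):
    cv2.imwrite(f"pics/{c}0.png",optics.grab_frame(c))
    p=optics.camera_params(c); print(c,{k:np.round(v,4).tolist() for k,v in p.items()})
    for l in ("roller","rest","mounter","timer"):
        print(l,[(np.round(d["bbox"]).tolist(),round(d["score"],2)) for d in optics.boxes_of(l,c)[:2]])
E
```

```text
{'clock': 0.0, 'joints': [-1.205, 0.322, -0.07, 1.452, 0.023, 1.371, -0.057], 'dq': [0.002, 0.0, -0.0, -0.001, 0.0, 0.0, 0.0], 'tau': [-0.001, -49.357, -0.383, -31.434, 0.013, 0.011, 0.0], 'tool_pos': [0.224, 0.61, 0.249], 'tool_rot': [-0.55, -3.093, 0.003], 'ft_force': [-0.878, -0.21, 0.06], 'torque': [-0.028, -0.037, 0.032], 'gripper_force': 0.0, 'width': 0.086}
side {'intrinsics': [[407.1544, 0.0, 257.982], [0.0, 407.1544, 198.4083], [0.0, 0.0, 1.0]], 'R': [[0.5157, -0.8568, 0.0014], [-0.7718, -0.4653, -0.4334], [0.3719, 0.2224, -0.9012]], 't': [-0.3666, 0.4642, 0.7766]}
roller [([210.0, 158.0, 264.0, 182.0], 0.6)]
rest [([202.0, 152.0, 273.0, 203.0], 0.66)]
mounter [([168.0, 202.0, 240.0, 276.0], 0.92), ([294.0, 165.0, 315.0, 186.0], 0.23)]
timer [([242.0, 280.0, 281.0, 322.0], 0.77)]
top {'intrinsics': [[391.1301, 0.0, 255.6258], [0.0, 391.1301, 194.1384], [0.0, 0.0, 1.0]], 'R': [[-0.0198, -0.9998, 0.0091], [-0.984, 0.0178, -0.1771], [0.1769, -0.0125, -0.9842]], 't': [-0.0387, 0.6124, 0.8089]}
roller [([187.0, 169.0, 253.0, 187.0], 0.83)]
rest [([184.0, 166.0, 258.0, 200.0], 0.94)]
mounter [([275.0, 139.0, 295.0, 153.0], 0.68), ([183.0, 239.0, 270.0, 286.0], 0.57)]
timer [([299.0, 261.0, 338.0, 299.0], 0.91)]
```

```bash
python3 - <<'E'
import cv2
for c,(x0,y0,x1,y1) in {"side":(120,100,380,340),"top":(130,110,390,320)}.items():
    im=cv2.imread(f"pics/{c}0.png")[y0:y1,x0:x1]
    im=cv2.resize(im,None,fx=3,fy=3 if c=="top" else 2.5,interpolation=cv2.INTER_CUBIC) if c=="top" else cv2.resize(im,None,fx=2.5,fy=2.5,interpolation=cv2.INTER_CUBIC)
    im=im[:600,:800]; cv2.imwrite(f"pics/{c}0c.png",im)
E
```

```text
(no output)
```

View pics/side0c.png

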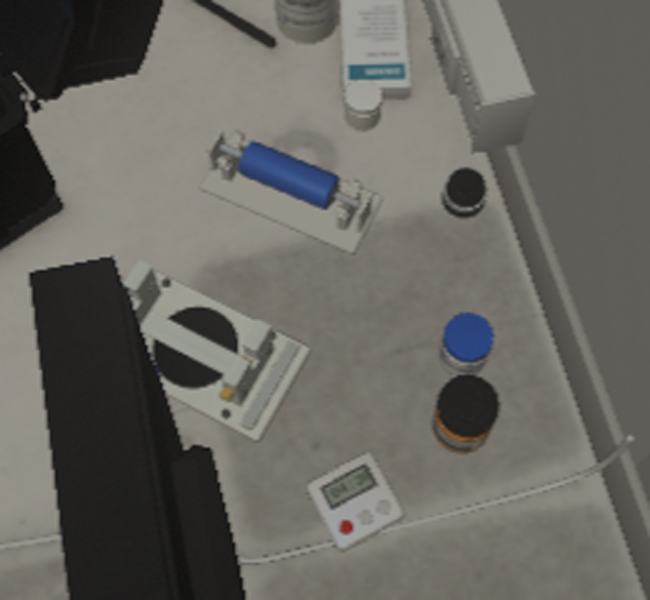

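View pics/top0c.png

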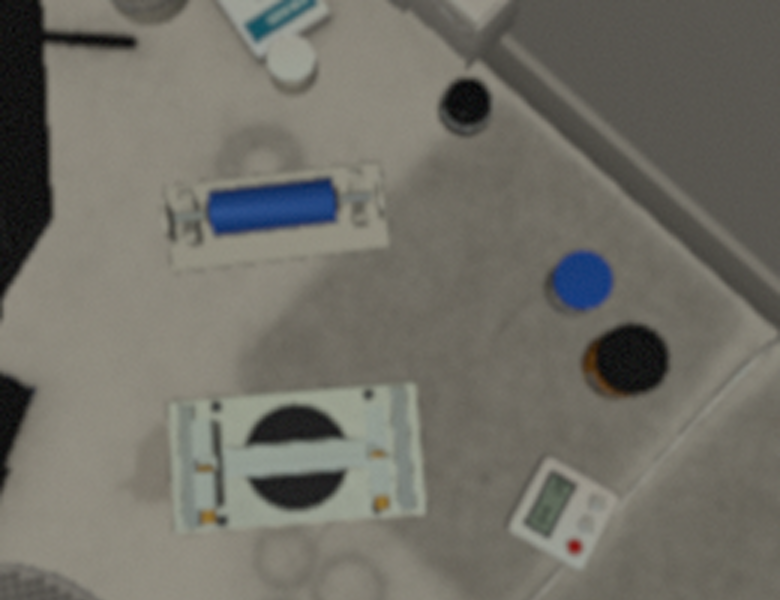

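The side view shows the roller at about (235,170), with the mounter at (205,240) partly hidden by the arm. In the top view the roller sleeve runs from (200,181) to (241,177). The mounter base corners are at about (187,244), (268,238), (272,281) and (189,287), with the brass keepers at about (198,266) and (256,261).

```bash
cat > h.py <<'E'
import cv2,numpy as np
from rig import env,optics
def bp(c,uv,z):
    p=optics.camera_params(c);K,R,t=map(np.array,(p["intrinsics"],p["R"],p["t"]))
    d=R.T@np.linalg.inv(K)@np.array([uv[0],uv[1],1.]);o=-R.T@t
    return (o+d*(z-o[2])/d[2])
def px(c,X):
    p=optics.camera_params(c);x=np.array(p["R"])@X+p["t"];x=np.array(p["intrinsics"])@x
    return x[:2]/x[2]
def blue(c,im,box):
    h=cv2.cvtColor(im,cv2.COLOR_BGR2HSV);m=cv2.inRange(h,(100,120,50),(130,255,255))
    k=np.zeros_like(m);x0,y0,x1,y1=box;k[y0:y1,x0:x1]=m[y0:y1,x0:x1];return cv2.minAreaRect(cv2.findNonZero(k))
E
python3 - <<'E'
from h import *
im=cv2.imread("pics/top0.png")
r=blue("top",im,(170,150,270,200));print(r)
b=cv2.boxPoints(r);P=[bp("top",q,0.045) for q in b];print(np.round(P,4).tolist(),"c",bp("top",r[0],.045))
im2=cv2.imread("pics/side0.png");r=blue("side",im2,(195,140,280,195));print("side",bp("side",r[0],.045),[np.round(bp("side",q,.045),3).tolist() for q in cv2.boxPoints(r)])
C=np.array([(170,402),(415,383),(425,514),(177,530)])/3+[130,110]
P=np.array([bp("top",q,.012) for q in C]);print(P.round(4).tolist(),P.mean(0),[np.linalg.norm(P[i]-P[i-1]).round(4) for i in range(4)])
for q in((204,467),(377,453),(208,517),(382,503)):print(bp("top",np.array(q)/3+[130,110],.0615).round(4))
cv2.imwrite("pics/m.png",cv2.resize(im[230:295,180:280],None,fx=8,fy=8,interpolation=cv2.INTER_CUBIC))
for l in("timer","o_ring_jar","loupe"):
  for d in optics.boxes_of(l,"top")[:1]:
    x=d["bbox"];print(l,bp("top",[(x[0]+x[2])/2,(x[1]+x[3])/2],.02).round(3))
E
```

```text
((220.43429565429688, 178.4306640625), (13.18177318572998, 41.64676284790039), 83.41805267333984)
[[0.6611, 0.0762, 0.045], [0.6705, -0.0171, 0.045], [0.6402, -0.0201, 0.045], [0.631, 0.0726, 0.045]] c [0.65063375 0.02800066 0.045     ]
side [0.65001126 0.0299495  0.045     ] [[0.628, 0.073, 0.045], [0.663, 0.082, 0.045], [0.672, -0.013, 0.045], [0.638, -0.02, 0.045]]
[[0.5074, 0.1075, 0.012], [0.5181, -0.0777, 0.012], [0.421, -0.0827, 0.012], [0.4131, 0.1013, 0.012]] [0.46491884 0.01210551 0.012     ] [np.float64(0.0945), np.float64(0.1856), np.float64(0.0973), np.float64(0.1842)]
[0.4586 0.0749 0.0615]
[ 0.466  -0.0474  0.0615]
[0.4241 0.0719 0.0615]
[ 0.4313 -0.0503  0.0615]
timer [ 0.422 -0.187  0.02 ]
o_ring_jar [0.763 0.009 0.02 ]
loupe [ 0.732 -0.126  0.02 ]
```

View pics/m.png

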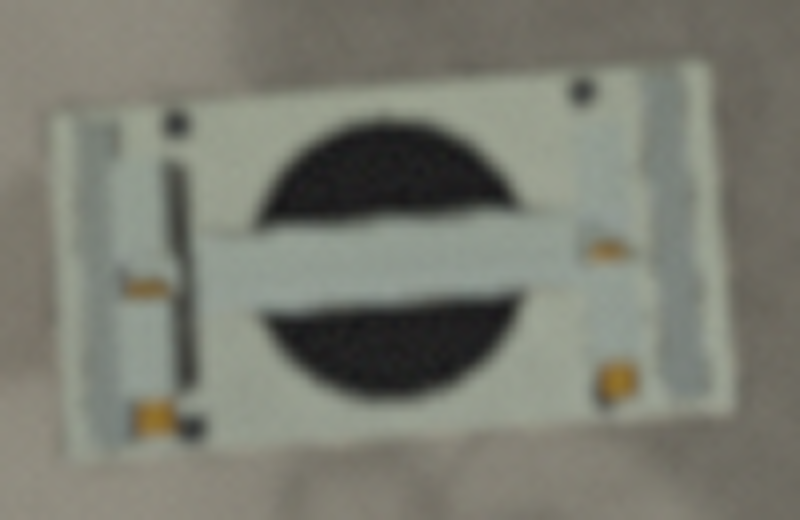

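The close-up shows both slots end-on. The keepers are at about (197.9,265.9) and (256,261), with brass blocks on the near (world -x) side, so mounter +y points towards world -x. I'll check the surroundings for the transit path.

```bash
python3 - <<'E'
from h import *
a=cv2.imread("pics/side0.png");b=cv2.imread("pics/top0.png")
cv2.imwrite("pics/full.png",cv2.resize(np.hstack([a,b]),(800,300),interpolation=cv2.INTER_AREA))
for l in("rest","timer"):pass
E
```

```text
(no output)
```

View pics/full.png

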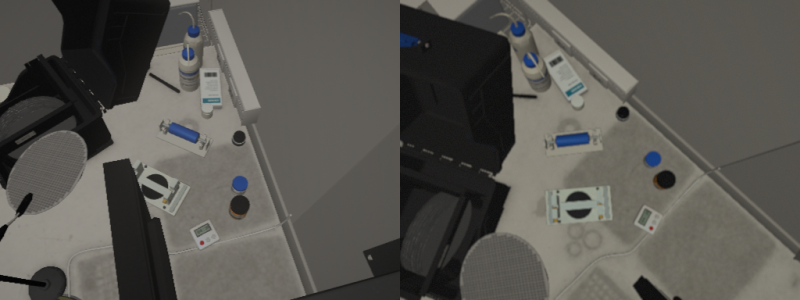

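```bash
python3 - <<'E'
from h import *
a=cv2.imread("pics/side0.png")[0:290,0:250];b=cv2.imread("pics/top0.png")[0:290,0:170]
f=lambda i:cv2.resize(cv2.convertScaleAbs(i,alpha=2.2,beta=20),None,fx=1.9,fy=1.9,interpolation=cv2.INTER_CUBIC)
cv2.imwrite("pics/box.png",np.hstack([f(a),f(b)]))
for c in("side","top"):
    p=optics.camera_params(c);print(c,-np.array(p["R"]).T@p["t"])
E
```

```text
side [ 0.2585073 -0.2708349  0.9016047]
top [ 0.45879297 -0.03948454  0.9048886 ]
```

View pics/box.png

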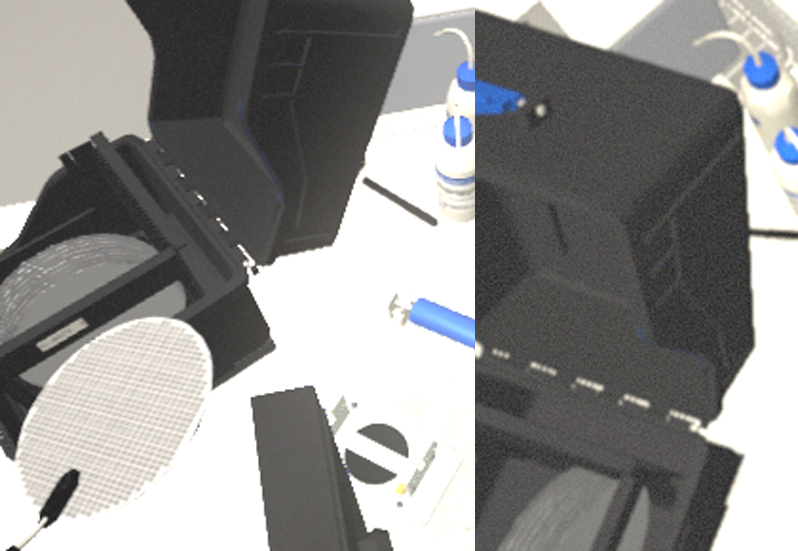

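```bash
python3 - <<'E'
from h import *
def tri(s,t):
    M=[]
    for c in("side","top"):
        p=optics.camera_params(c);M.append(np.array(p["intrinsics"])@np.c_[p["R"],p["t"]])
    X=cv2.triangulatePoints(M[0],M[1],np.array(s,float),np.array(t,float));X=(X[:3]/X[3]).ravel()
    return X.round(3),(px("side",X)-s).round(1)
print("hinge",tri((131.6,139.5),(118.4,223)))
print("lidtop",tri((217,3),(139.5,50)))
print("disc",tri((60.5,218),(134.4,352)))
print("mon",tri((134,209),(301,365)),tri((165,204),(301,365)))
E
```

```text
hinge (array([0.539, 0.208, 0.177]), array([ 0.5, -0.1]))
lidtop (array([0.756, 0.112, 0.402]), array([ 0.1, -0.1]))
disc (array([0.322, 0.151, 0.262]), array([ 4.5, -0.9]))
mon (array([ 0.353, -0.076,  0.509]), array([11.8, -4.1])) (array([ 0.364, -0.087,  0.502]), array([-2.6,  0.6]))
```

The lid top is at about z = 0.40 on the left, and a disc stands near (0.32, 0.15). The monitor is about 0.5 high near (0.36, -0.08). I'll rise first, then cross above everything on the left.

Emit:
carry_out(
  moves="0 0 0 0 0 -5 -1; 0 0 0 0 0 -6 -1; 0 0 0 0 0 -6 -1; 0 0 0 0 0 -6 -1; 0 0 0 0 0 -4 -1",
)

```text
clock: 1.27
tool_pos: [0.2239, 0.6099, 0.5242]
tool_rot: [0.55, 3.092, 0.007]
ft_force: [1.4, 0.4, 0.0]
width: 0.0854
gripper_force: 0.0
```

Emit:
carry_out(
  moves="0 0 0 -4 -2.7 0 -1; 0 0 0 -5 -3.3 0 -1; 0 0 0 -5 -3.3 0 -1; 0 0 0 -5 -3.3 0 -1; 0 0 0 -5 -3.3 0 -1",
)

```text
clock: 1.9
tool_pos: [0.3954, 0.3764, 0.5206]
tool_rot: [0.55, 3.093, 0.001]
ft_force: [0.8, 0.7, -1.0]
width: 0.0851
gripper_force: 0.0
```

Emit:
carry_out(
  moves="0 0 0 -5 -3.3 0 -1; 0 0 0 -5 -3.3 0 -1; 0 0 0 -5 -3.3 0 -1; 0 0 0 -5 -3.3 0 -1; 0 0 0 -5 -3.3 0 -1",
)

```text
clock: 2.52
tool_pos: [0.5731, 0.1356, 0.5207]
tool_rot: [0.549, 3.092, 0.001]
ft_force: [1.0, 0.2, -0.0]
width: 0.0855
gripper_force: 0.0
```

Emit:
carry_out(
  moves="0 0 0 -5 -3.3 0 -1; 0 0 0 -4.4 -3.3 0 -1; 0 0 10 0 0 0 -1; 0 0 10 0 0 0 -1; 0 0 10 0 0 0 -1",
)

```text
clock: 3.15
tool_pos: [0.638, 0.0426, 0.5203]
tool_rot: [-1.34, -2.841, 0.0]
ft_force: [0.3, 0.1, -0.1]
width: 0.0854
gripper_force: 0.0
```

Emit:
carry_out(
  moves="0 0 10 0 0 0 -1; 0 0 10 0 0 0 -1; 0 0 10 0 0 0 -1; 0 0 4 0 0 0 -1; 0 0 0 0 0 0 -1",
)

```text
clock: 3.78
tool_pos: [0.6378, 0.043, 0.5204]
tool_rot: [2.104, 2.333, 0.0]
ft_force: [0.7, -0.2, -1.0]
width: 0.0852
gripper_force: 0.0
```

Emit:
carry_out(
  moves="0 0 0 -1.5 1.1 0 -1; 0 0 0 0 0 6 -1; 0 0 0 0 0 6 -1; 0 0 0 0 0 6 -1; 0 0 0 0 0 6 -1",
)

```text
clock: 4.4
tool_pos: [0.6501, 0.0293, 0.2787]
tool_rot: [2.103, 2.334, 0.002]
ft_force: [0.8, 0.2, 0.0]
width: 0.0855
gripper_force: 0.0
```

Emit:
carry_out(
  moves="0 0 0 0 0 6 -1; 0 0 0 0 0 4 -1; 0 0 0 0 0 3 -1; 0 0 0 0 0 2 -1; 0 0 0 0 0 0 -1",
)

```text
clock: 5.03
tool_pos: [0.6495, 0.0291, 0.129]
tool_rot: [-2.103, -2.331, 0.003]
ft_force: [0.1, 0.1, -0.4]
width: 0.0858
gripper_force: 0.0
```

```bash
python3 - <<'E'
from h import *
a=optics.grab_frame("side");b=optics.grab_frame("top")
cv2.imwrite("pics/s1.png",a);cv2.imwrite("pics/t1.png",b)
f=lambda i:cv2.resize(i,(400,400),interpolation=cv2.INTER_CUBIC)
cv2.imwrite("pics/j1.png",np.hstack([f(a[90:250,140:300]),f(b[100:260,140:300])]))
s=env.get_state();print(s["tool_pos"],s["tool_rot"],s["ft_force"])
print(px("side",s["tool_pos"]),px("top",s["tool_pos"]))
E
```

```text
[0.65118006 0.02903142 0.13157898] [2.10401459e+00 2.33124573e+00 2.22697312e-03] [-0.06721768  0.98623998  0.88078805]
[233.07519755 149.51438748] [216.5394435  168.94167629]
```

View pics/j1.png

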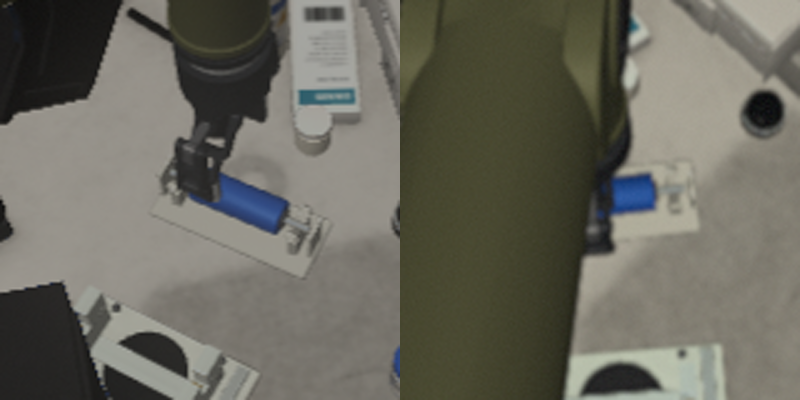

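Emit:
carry_out(
  moves="0 0 0 0 0 4 -1; 0 0 0 0 0 3 -1; 0 0 0 0 0 1 -1; 0 0 0 0 0 0.8 -1; 0 0 0 0 0 0 -1",
)

```text
clock: 5.75
tool_pos: [0.651, 0.0291, 0.0432]
tool_rot: [2.105, 2.331, 0.002]
ft_force: [0.2, -0.4, -0.6]
width: 0.0852
gripper_force: 0.0
```

Emit:
carry_out(
  moves="0 0 0 0 0 0 0; 0 0 0 0 0 0 0; 0 0 0 0 0 0 0.3; 0 0 0 0 0 0 0.4; 0 0 0 0 0 0 0.6",
  force=30,
)

```text
clock: 6.38
tool_pos: [0.6519, 0.0293, 0.0432]
tool_rot: [2.104, 2.33, 0.004]
ft_force: [5.0, 0.1, 0.8]
width: 0.0349
gripper_force: 33.2
```

Emit:
carry_out(
  moves="0 0 0 0 0 0 0.8; 0 0 0 0 0 -1 0.8; 0 0 0 0 0 -2 0.8; 0 0 0 0 0 -4 0.8; 0 0 0 0 0 -4 0.8",
  force=45,
)

```text
clock: 7.0
tool_pos: [0.6493, 0.0288, 0.1537]
tool_rot: [-2.105, -2.33, 0.003]
ft_force: [0.4, 0.2, -2.6]
width: 0.0343
gripper_force: 45.3
```

Emit:
carry_out(
  moves="0 0 0 0 0 0 0.8; 0 0 0 0 0 0 0.8",
)

```text
clock: 7.25
tool_pos: [0.6493, 0.029, 0.1517]
tool_rot: [-2.104, -2.33, 0.002]
ft_force: [-0.1, 0.1, -3.0]
width: 0.0348
gripper_force: 45.5
```

Emit:
carry_out(
  moves="0 0 0 0 -3 0 0.8; 0 0 0 0.1 -5 0 0.8; 0 0 0 0.1 -5 0 0.8; 0 0 0 0.1 -3.5 0 0.8; 0 0 2.5 0 -2 0 0.8",
)

```text
clock: 7.88
tool_pos: [0.4625, 0.0131, 0.1504]
tool_rot: [-2.154, -2.282, 0.005]
ft_force: [0.3, 0.5, -2.0]
width: 0.0345
gripper_force: 45.8
```

Emit:
carry_out(
  moves="0 0 0 0 0 2.5 0.8; 0 0 0 0 0 1 0.8; 0 0 0 0 0 0 0.8; 0 0 0 0 0 0 0.8",
)

```text
clock: 8.38
tool_pos: [0.4664, 0.0131, 0.1175]
tool_rot: [2.155, 2.285, -0.0]
ft_force: [0.3, 0.4, -2.4]
width: 0.0345
gripper_force: 45.7
```

```bash
python3 - <<'E'
from h import *
a=optics.grab_frame("side");b=optics.grab_frame("top")
cv2.imwrite("pics/s2.png",a);cv2.imwrite("pics/t2.png",b)
f=lambda i:cv2.resize(i,(400,400),interpolation=cv2.INTER_CUBIC)
cv2.imwrite("pics/j2.png",np.hstack([f(a[180:290,150:260]),f(b[200:310,175:285])]))
s=env.get_state();print(s["tool_pos"],s["tool_rot"],s["ft_force"],s["torque"])
print(px("side",s["tool_pos"]),px("top",s["tool_pos"]))
E
```

```text
[0.46658333 0.01319638 0.11783747] [2.15530822e+00 2.28479839e+00 9.67623765e-04] [ 0.45170743  0.84890331 -3.59673117] [-0.0286746   0.01483912  0.05823483]
[192.06496355 220.96362819] [225.34849104 261.05193668]
```

View pics/j2.png

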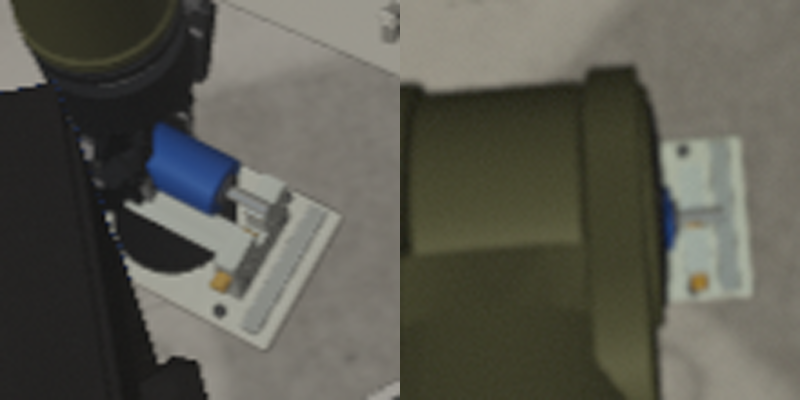

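The axle end shows over the -y block in the top view at about (263,258), with the keeper just below it at (256.6,261.5). I'll put numbers on that offset.

```bash
python3 - <<'E'
from h import *
s=env.get_state();T=s["tool_pos"];th=np.deg2rad(93.4);u=np.array([np.cos(th),np.sin(th),0])
b=cv2.imread("pics/t2.png");g=cv2.cvtColor(b,cv2.COLOR_BGR2GRAY)
print(np.arange(252,270));
for r in range(252,268):print(r,g[r,250:272])
for d in(-.047,-.050,-.061,-.075):print(d,px("top",T+d*u),px("side",T+d*u))
for k in(.4586,.0749),(.466,-.0474):
    print("slot",px("top",np.array([k[0]+.0025,k[1],.077])),"keeper",px("top",np.array([*k,.0615])))
h=cv2.cvtColor(b,cv2.COLOR_BGR2HSV);m=cv2.inRange(h,(10,90,60),(30,255,255));m[:,:245]=0;m[:,275:]=0;m[:245]=0;m[290:]=0
n,_,st,ce=cv2.connectedComponentsWithStats(m);print(st[1:],ce[1:])
b0=cv2.imread("pics/top0.png");m=cv2.inRange(cv2.cvtColor(b0,cv2.COLOR_BGR2HSV),(10,90,60),(30,255,255));m[:,:185]=0;m[:,275:]=0;m[:245]=0;m[290:]=0
n,_,st,ce=cv2.connectedComponentsWithStats(m);print(st[1:],ce[1:])
E
```

```text
[252 253 254 255 256 257 258 259 260 261 262 263 264 265 266 267 268 269]
252 [157 167 165 162 163 162 161 160 164 158 151 143 139 137 138 140 146 160
 164 148 122 109]
253 [150 165 165 164 163 162 161 162 164 164 160 150 140 137 138 136 139 158
 163 148 118 107]
254 [131 153 161 164 164 161 162 161 164 168 163 152 140 137 137 133 137 155
 163 145 118 108]
255 [ 98 135 157 163 162 160 159 158 161 162 160 148 137 134 134 134 139 156
 161 146 117 106]
256 [ 78 122 149 158 154 148 146 144 144 147 143 132 123 125 133 137 143 157
 162 149 117 105]
257 [ 70 105 132 136 131 128 125 124 120 121 119 113 110 116 129 138 146 160
 164 152 123 107]
258 [ 64  88 111 116 114 114 115 115 114 117 116 118 116 121 132 136 147 159
 165 154 127 110]
259 [ 67  90 112 121 122 123 122 123 126 128 128 124 126 126 130 136 149 162
 167 157 133 112]
260 [ 69  93 119 127 128 126 124 124 130 131 132 129 126 125 127 136 150 161
 167 160 137 115]
261 [ 71  94 121 133 132 129 122 124 129 134 138 133 128 130 134 138 149 161
 169 161 141 119]
262 [ 65  96 128 142 145 145 140 139 141 146 150 139 133 135 137 138 147 160
[... 506 characters left out ...]
99354235 259.15571664] [211.5658792  230.78268454]
-0.05 [250.50056951 259.03486027] [212.82549061 231.4169212 ]
-0.061 [256.02404894 258.59190364] [217.45955768 233.75025602]
-0.075 [263.04873885 258.0285571 ] [223.39290698 236.73780247]
slot [197.00088255 264.48812574] keeper [198.00536352 265.68739403]
slot [255.70005196 259.71154143] keeper [255.6553185  260.99181785]
[[245 276   1   1   1]
 [255 276   4   4  15]
 [245 279   1   1   1]] [[245.  276. ]
 [256.4 277.4]
 [245.  279. ]]
[[255 261   2   1   2]
 [197 265   3   2   4]
 [255 276   4   4  15]
 [197 280   5   4  17]] [[255.5        261.        ]
 [198.         265.75      ]
 [256.4        277.4       ]
 [199.05882353 281.76470588]]
```

Emit:
carry_out(
  moves="0 0 0 0.1 -0.15 1.5 0.8; 0 0 0 0 0 1 0.8; 0 0 0 0 0 0.3 0.8; 0 0 0 0 0 0 0.8; 0 0 0 0 0 0 0.8",
)

```text
clock: 9.1
tool_pos: [0.4648, 0.0141, 0.0896]
tool_rot: [2.155, 2.285, 0.001]
ft_force: [-0.7, -0.7, -3.8]
width: 0.0346
gripper_force: 45.8
```

Emit:
carry_out(
  moves="0 0 0 0 0 0.2 0.8; 0 0 0 0 0 0.1 0.8; 0 0 0 0 0 0.1 0.8; 0 0 0 0 0 0 0.8",
)

```text
clock: 9.6
tool_pos: [0.4644, 0.0141, 0.0853]
tool_rot: [-2.156, -2.285, 0.0]
ft_force: [0.2, -0.3, -2.1]
width: 0.0345
gripper_force: 45.8
```

Emit:
carry_out(
  moves="0 0 0 0 0 0.1 0.8; 0 0 0 0 0 0.1 0.8; 0 0 0 0 0 0.1 0.8; 0 0 0 0 0 0 0.8",
)

```text
clock: 10.1
tool_pos: [0.4644, 0.0141, 0.0822]
tool_rot: [-2.156, -2.285, 0.0]
ft_force: [-0.6, 0.3, -3.3]
width: 0.0345
gripper_force: 45.8
```

Emit:
carry_out(
  moves="0 0 0 0 0 0.1 0.8; 0 0 0 0 0 0.1 0.8; 0 0 0 0 0 0 0.8",
)

```text
clock: 10.48
tool_pos: [0.4644, 0.0141, 0.0802]
tool_rot: [-2.156, -2.285, 0.0]
ft_force: [0.7, -0.3, -2.3]
width: 0.0348
gripper_force: 45.8
```

Emit:
carry_out(
  moves="0 0 0 0 0 0.1 0.8; 0 0 0 0 0 0.1 0.8; 0 0 0 0 0 0.1 0.8; 0 0 0 0 0 0 0.8",
)

```text
clock: 10.98
tool_pos: [0.4645, 0.0141, 0.0773]
tool_rot: [2.156, 2.285, 0.0]
ft_force: [-0.2, -0.6, -2.8]
width: 0.0345
gripper_force: 45.8
```

Emit:
carry_out(
  moves="0 0 0 0 0 0.1 0.8; 0 0 0 0 0 0.1 0.8; 0 0 0 0 0 0.1 0.8; 0 0 0 0 0 0 0.8",
)

```text
clock: 11.48
tool_pos: [0.4645, 0.0141, 0.0743]
tool_rot: [2.156, 2.285, 0.0]
ft_force: [0.2, 0.0, -1.7]
width: 0.0346
gripper_force: 45.8
```

Both ends have entered the slots with no added force. Next are the keepers.

Emit:
carry_out(
  moves="0 0 0 0 0 0.1 0.8; 0 0 0 0 0 0.1 0.8; 0 0 0 0 0 0.1 0.8; 0 0 0 0 0 0 0.8",
)

```text
clock: 11.98
tool_pos: [0.4651, 0.0142, 0.0717]
tool_rot: [2.155, 2.285, 0.002]
ft_force: [0.6, -0.8, -0.4]
width: 0.0348
gripper_force: 46.1
```

Emit:
carry_out(
  moves="0 0 0 0 0 0.1 0.8; 0 0 0 0 0 0.1 0.8; 0 0 0 0 0 0 0.8",
)

```text
clock: 12.35
tool_pos: [0.4663, 0.0143, 0.0706]
tool_rot: [2.153, 2.284, 0.005]
ft_force: [0.5, 0.2, 5.6]
width: 0.035
gripper_force: 46.7
```

Emit:
carry_out(
  moves="0 0 0 0 0 0.1 0.8; 0 0 0 0 0 0.1 0.8; 0 0 0 0 0 0 0.8",
)

```text
clock: 12.72
tool_pos: [0.4664, 0.0143, 0.0686]
tool_rot: [2.154, 2.284, 0.005]
ft_force: [2.2, -0.0, 5.2]
width: 0.0345
gripper_force: 46.7
```

Emit:
carry_out(
  moves="0 0 0 0 0 0.1 0.8; 0 0 0 0 0 0.1 0.8; 0 0 0 0 0 0 0.8",
)

```text
clock: 13.1
tool_pos: [0.4662, 0.0144, 0.0659]
tool_rot: [2.154, 2.283, 0.005]
ft_force: [5.5, 0.4, 0.9]
width: 0.0348
gripper_force: 46.1
```

Emit:
carry_out(
  moves="0 0 0 0 0 0.1 0.8; 0 0 0 0 0 0.1 0.8; 0 0 0 0 0 0.1 0.8; 0 0 0 0 0 0 0.8",
)

```text
clock: 13.6
tool_pos: [0.4657, 0.0142, 0.0623]
tool_rot: [2.154, 2.283, 0.003]
ft_force: [6.7, 0.2, -2.7]
width: 0.0345
gripper_force: 45.9
```

Emit:
carry_out(
  moves="0 0 0 0 0 0.1 0.8; 0 0 0 0 0 0.1 0.8; 0 0 0 0 0 0.1 0.8; 0 0 0 0 0 0 0.8",
)

```text
clock: 14.1
tool_pos: [0.4644, 0.014, 0.0584]
tool_rot: [2.155, 2.285, -0.0]
ft_force: [6.7, 0.1, -5.9]
width: 0.0346
gripper_force: 45.6
```

Emit:
carry_out(
  moves="0 0 0 0 0 0.1 0.8; 0 0 0 0 0 0 0.8",
)

```text
clock: 14.35
tool_pos: [0.4645, 0.014, 0.0581]
tool_rot: [2.156, 2.285, 0.0]
ft_force: [4.1, 0.8, -1.5]
width: 0.0346
gripper_force: 46.2
```

Emit:
carry_out(
  moves="0 0 0 0 0 0.1 0.8; 0 0 0 0 0 0 0.8",
)

```text
clock: 14.6
tool_pos: [0.4646, 0.0141, 0.058]
tool_rot: [-2.156, -2.285, -0.0]
ft_force: [0.9, -0.1, 7.5]
width: 0.0346
gripper_force: 47.0
```

Emit:
carry_out(
  moves="0 0 0 0 0 0 0.4; 0 0 0 0 0 0 0; 0 0 0 0 0 0 -0.4; 0 0 0 0 0 0 -0.7; 0 0 0 0 0 0 -0.7",
)

```text
clock: 15.22
tool_pos: [0.4641, 0.0141, 0.0571]
tool_rot: [-2.155, -2.285, 0.001]
ft_force: [0.6, -0.3, -0.1]
width: 0.0728
gripper_force: 0.0
```

Emit:
carry_out(
  moves="0 0 0 0 0 -1 -0.7; 0 0 0 0 0 -3 -0.7; 0 0 0 0 0 -6 -0.7; 0 0 0 0 0 -6 -0.7; 0 0 0 0 0 -5 -0.7",
)

```text
clock: 15.85
tool_pos: [0.4646, 0.0138, 0.2707]
tool_rot: [2.155, 2.284, 0.004]
ft_force: [0.1, 1.2, 0.1]
width: 0.0727
gripper_force: 0.0
```

Emit:
carry_out(
  moves="0 0 0 0 4 -4 -0.7; 0 0 0 0 6 0 -0.7; 0 0 0 0 6 0 -0.7; 0 0 0 0 5 0 -0.7; 0 0 0 0 0 0 -0.7",
)

```text
clock: 16.48
tool_pos: [0.6759, 0.0273, 0.3039]
tool_rot: [-2.154, -2.286, 0.008]
ft_force: [-0.3, 0.3, -0.6]
width: 0.0725
gripper_force: 0.0
```

```bash
python3 - <<'E'
from h import *
a=optics.grab_frame("side");b=optics.grab_frame("top")
f=lambda i:cv2.resize(i,(400,400),interpolation=cv2.INTER_CUBIC)
cv2.imwrite("pics/j3.png",np.hstack([f(a[180:290,150:260]),f(b[200:310,175:285])]))
s=env.get_state();print(s["tool_pos"],s["ft_force"],s["width"])
E
```

```text
[0.67378169 0.02598178 0.30687197] [0.19304274 0.19685451 0.7003849 ] 0.07252997831176547
```

View pics/j3.png

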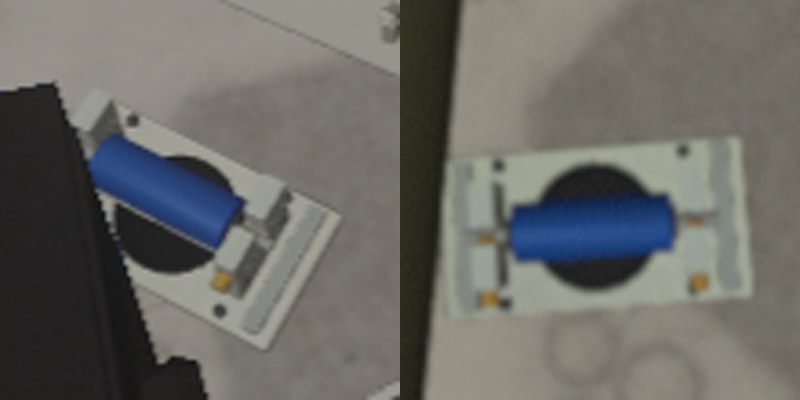

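Both ends lie in their slots with the keepers showing over the axle, at (486,239) and (693,220) in the crop. The TCP bottomed 3 mm above the seated axis, the same offset as at pick-up, so the roller is level.

```bash
python3 -c "
from rig import ticket
print(ticket.sign_off())"
```

```text
the job is handed in; nothing more can be done
None
```

The roller is seated in both slots past the keepers, home and level as far as the arm height and pictures show, and released; I handed the job in at about 16.6 s, with the highest measured force at the mounter about 8 N.

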